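# Clamp the tube in its fixture and take the measurement

### The arm

A 6-joint arm with a two-finger parallel gripper is mounted at the origin on the work surface. World frame = base frame: x ahead of the robot, y to its left, z up, the work surface at z = 0. Lengths are in m, angles in rad, forces in N, time in s.
With the tool pointing down it reaches from about 0.35 to 0.875 m from the base axis. Payload 4.2 kg.
Tool frame: the origin (TCP) lies midway between the tips of the shut fingers; the grasp point (between the pads) lies 19 mm behind it; z points along the fingers, y is the line along which they close (so a half turn about z gives the same grasp; the last joint's range is limited). The gripper opens to 85 mm and grips with 20 to 120 N. Pads are 22 mm wide; open, the fingers measure 114 mm over their backs; the gripper's body (76 mm by 85 mm) begins 54 mm behind the grasp point. The pads swing forward as they close: fully open they stand 13 mm farther back than shut.
Start: joints at [-0.888, 0.385, 0.008, 0, -1.194, -0.259], TCP at [0.257, -0.57, 0.231] pointing down, gripper open.
Joint ranges: [-3.14, 3.14], [-1.21, 2.06], [-1.07, 1.41], [-3.16, 2.05], [-2.99, -0.16], [-3.1, 3.1]. Speed limits (rad/s): [2.79, 2.79, 3.14, 3.14, 3.14, 3.14].

### API

Orientations are given as a 3x3 rotation matrix whose columns are the frame's x, y, z axes.
In Python, from cell import bot gives the robot as it stands. The module is installed in compiled form; this text tells all that it offers.
- The arm moves only by the tool apply_moves, never from a script. Its argument "motion" is one flat list of numbers, 6 for each row, row after row: the shift along the tool's x, y, z in mm, then the turn, a rotation vector about the tool's x, y, z in degrees. A call has 1 to 10 rows; each row shifts and turns the commanded pose from where the row before left it, along the tool's axes as they then stand; what a row does not reach is not made up. A row lasts 1/12 s, in which the tool goes at most 41.7 mm and 7.16 degrees, less where a joint would pass 70% of its speed; a pose out of reach is approached as far as the arm can. A call is refused whole if a number of a shift passes 41.7 or a number of a turn 7.16, either way. A call with a gripper value outside its range is refused whole. "gripper" is the opening, from 0 (shut) to 1 (fully open), set as the call begins (left out, the last holds). The fingers move at their own pace and stop on an object; "squeeze" is the grip in N (left out, the last holds). Time passes only in rows, so rows that do not move let the fingers close. It gives the time, the measured TCP pose, the force, the opening and the grip force at its end, in the units of the state.
- bot.get_obs(): the state, without advancing time (a new reading comes with each control period).
- bot.camera(name): name is "side" or "top" or "wrist"; returns (picture, depth): 420x560x3 uint8, blue, green, red; 420x560 float32, m along the optical axis (not along the pixel's ray), 0 where there is no reading.
- bot.calibration(name): a dict with "fx", "fy", "cx", "cy" (pixels), "world_from_camera" (4x4, takes a point from camera to world coordinates). Camera axes: x right, y down, z forward; pixel columns grow to the right and rows downward; lengths in m; the calibration is good to about 2 mm. The wrist camera is an equidistant fisheye: a pixel r from the principal point sees the ray r / f radians off the axis. A picture is of the moment at which its call begins: read the wrist's pose just before it. calibration takes no time and is no camera call; for the wrist camera it gives the pose at the moment of the call.
- bot.finish_job(): hands the job in; it is judged then, once.
The state is a dict: "clock": time; "joint_positions": joint angles; "qd": joint speeds; "joint_torque": joint torques, N m; "tcp_pos": TCP position; "tcp_rot": TCP orientation; "ft_force": force on the tool from outside, world axes, zero at the start; "wrist_torque": the same for the moment, N m; "width": opening from 0.0 (shut) to 1.0 (fully open); "grasp_force": force on a finger pad.
Only numpy, scipy, OpenCV 4.12 (cv2) and the standard library are available. Lean on these libraries where they do the work, as an engineer would, in place of code of your own. Each camera call takes 0.05 s, during which the arm holds its last target. There are 200 camera calls.

### The job

Swing the fixture's open strap down over the tube until it is fully shut, then swing the bolt upright into the slot in the strap's end. With the tube clamped so, take the measurement: press the round key of the keypad gently just until it clicks (its force drops), not down to its stop, and let it come up again. Leave the tube lying in its saddle, do not press the square keys and leave the other things on the bench where they are.

Things in the scene. Friction and masses are not known exactly. Their poses are not given: they have to be found in the camera images.
- fixture: Tube clamp fixed to the bench, left or right of the keypad: dark base plate 110 (x) x 150 (y) x 15 mm with an aluminium saddle 44 mm wide (x), 53 mm high. Tube along x. Strap hinge axis: along x at y = +40, z = 58 mm. Swing bolt pivot axis: along x at y = -44, z = 30 mm. Both at x = 0. Origin: centre of the plate's underside, on the bench; z up.
- strap (a joint): Angle (rad) of the steel strap: 0 = shut, lying over the tube from its hinge towards the fixture's -y; grows as it swings up and over towards +y; 1.57 = upright; starts at 1.5 to 2.0, stop at 2.1. Stiff hinge: it stays wherever it is left (0.05 to 0.15 N m moves it), so it must be pushed over and all the way down.
- strap_end (a point): Middle of the 12 mm wide slot, on the outer face of the strap's flat end, 84 mm from the hinge axis. Strap 30 mm wide (x). Shut, in the fixture's frame: this face looks up at z = 62 mm, the flat end reaches y = -28 to -54 mm, the slot opens to -y, the arch reaches y = +/-28 mm and is 80 mm high. Open, the face looks away from the tube.
- bolt (a joint): Angle (rad) of the swing bolt: 0 = upright in the slot, against its stop; grows as it leans out to the fixture's -y; starts at 0.4 to 0.8; stop at 1.3. Stiff pivot, stays where it is left (about 0.05 to 0.1 N m moves it). Push it along its arc: a finger that does not rise with it may jam against its end.
- bolt_end (a point): End of the swing bolt, 64 mm from its pivot on the bolt's axis. The shank is 8 mm thick; a black round nut, 26 mm in diameter, sits on it from 37 to 59 mm from the pivot.
- tube: Loose aluminium tube 40 mm in diameter, 140 mm long, 0.15 to 0.31 kg, lying in the saddle along the fixture's x. Origin: its centre, on its axis, 52 mm above the bench. The shut strap clears it by 1.5 mm.
- keypad: Black keypad fixed to the bench, 80 (x) x 170 (y) x 30 mm, with three white keys in a row along y, tops 48 mm above the bench when up: a round one, 32 mm in diameter, at y = +52 mm, and two square ones, 26 mm, at y = 0 and y = -50 mm. Origin: centre of its underside; z up.
- round_key (a joint): How far the round key is down (m): 0 = up, hard stop at 0.0095. Its force starts at 1.5 N, rises to 5.9 N at 2 mm, drops (the click) to 2.6 N at 5.5 mm, then climbs again: 5 N at 7 mm, 10 N at 8 mm. The measurement is taken at 3.3 mm; beyond 8 mm it is over-pressed. It springs back by itself.
- round_key_top (a point): Centre of the round key's top face; it goes down with the key.
- square_key_a (a joint): The middle key, square, how far it is down (m); same dome; not to be pressed.
- square_key_b (a joint): The other square key, at the end away from the round key (m); not to be pressed.
- ring_gauge: Bystander: loose dark steel ring, 52 mm in diameter, 20 mm high. Origin: centre of its underside.
- setting_plug: Bystander: loose steel plug gauge standing on its 36 mm wide foot, 50 mm high. Origin: centre of its underside.
- gauge_case: Bystander: closed wooden case 70 x 110 x 30 mm. Origin: centre of its underside.
There are look-alikes about, which are no part of the job. Of the things that look like the tube, the smaller one is meant.

How it is judged:
By the outcome, as a careful person would: the job done as asked, in the order asked, and still so for the second after the job is handed in, with the robot touching nothing.
It also fails if it takes over 69 s, if anything falls off the work surface, if the arm or the gripper's body presses on something with over 40 N, if the wrist force passes 120 N, or if a joint passes its speed limit or range.

## Working session

There is one attempt and no reset: what is moved stays moved. The work goes in short steps, Python scripts to look and compute and a tool call to move; the robot and the scene stay as the last step left them, time stands still between calls to the robot, and variables do not carry over. Pictures are saved under pics/ and viewed, at most 10 in all, crops included, and the job is handed in when it is done.

Besides the shell and the picture viewer there is one more tool, called after "Request:" by a JSON object that holds its "name" and its "arguments", one argument or row to a line. apply_moves: Moves the arm, as the interface text tells. Its arguments: {"type":"object","properties":{"motion":{"type":"array","items":{"type":"number"}},"gripper":{"type":"number"},"squeeze":{"type":"number"}},"required":["motion"]}

```bash
mkdir -p pics; cat > h.py <<'E'
from cell import bot
import numpy as np, cv2
def snap(n):
    c=bot.calibration(n); im,d=bot.camera(n); return im,d,c
def pts(d,c):
    v,u=np.mgrid[0:d.shape[0],0:d.shape[1]]
    X=np.stack([(u-c['cx'])/c['fx']*d,(v-c['cy'])/c['fy']*d,d],-1)
    T=np.array(c['world_from_camera']); return X@T[:3,:3].T+T[:3,3]
E
python3 - <<'E'
from h import *
for n in('top','side'):
    im,d,c=snap(n); cv2.imwrite(f'pics/{n}0.png',im); np.save(n,d); print(n,np.round(c['world_from_camera'],3),c['fx'],c['cx'],c['cy'],(d>0).mean())
o=bot.get_obs();print(o['clock'],np.round(o['tcp_rot'],3),o['tcp_pos'],o['ft_force'])
E
```

```text
top [[ 0.012 -0.996  0.086  0.474]
 [-1.    -0.012 -0.002  0.008]
 [ 0.003 -0.086 -0.996  0.983]
 [ 0.     0.     0.     1.   ]] 395.30602514372003 276.4439361508889 210.10362400134196 0.9960799319727891
side [[-0.997 -0.058  0.059  0.471]
 [-0.083  0.671 -0.737  0.652]
 [ 0.003 -0.739 -0.674  0.686]
 [ 0.     0.     0.     1.   ]] 419.81449524403376 279.9510612058128 217.1327789550478 0.9959821428571428
0.1 [[-0.912 -0.411 -0.001]
 [-0.411  0.912  0.002]
 [ 0.     0.002 -1.   ]] [ 0.25683006 -0.56922633  0.23031188] [0.46040893 0.12588176 0.20281474]
```

View pics/top0.png

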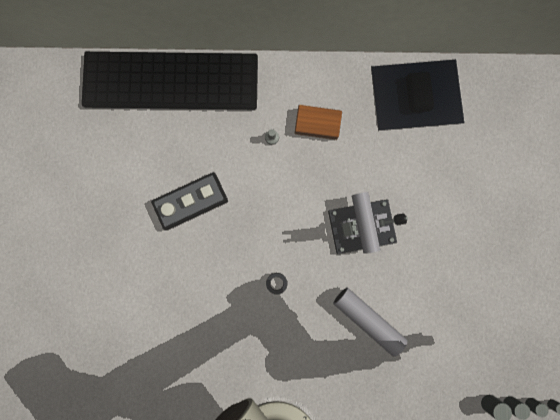

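View pics/side0.png

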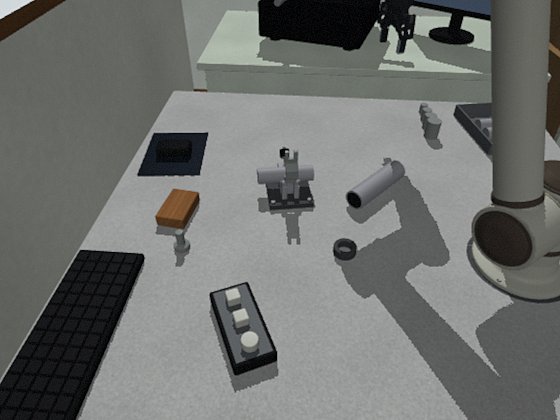

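The top view shows the fixture with its short tube at (365,222), strap upright on its left, bolt nut at (400,219). The longer look-alike tube is at (370,322). The round key is at (168,209), with square keys at (187,200) and (207,190). The ring is at (277,283), the plug at (271,137) and the case at (318,121).
Tube candidates are (365,222) in the saddle and (370,322) loose; the smaller, in the saddle, is the one meant. I will check it in a crop.

```bash
python3 - <<'E'
from h import *
im,d,c=snap('top'); P=pts(d,c)
a=cv2.resize(im[180:270,280:420],None,fx=5,fy=5,interpolation=cv2.INTER_CUBIC)
im2,d2,c2=snap('side');P2=pts(d2,c2)
b=cv2.resize(im2[130:250,230:340],None,fx=4,fy=4,interpolation=cv2.INTER_CUBIC)
cv2.imwrite('pics/crop1.png',np.vstack([cv2.resize(a,(500,321)) ,np.zeros((0,500,3),np.uint8)]) if 0 else a)
cv2.imwrite('pics/crop2.png',b)
# keys
m=(im.min(2)>150); m[:, :140]=0;m[:,235:]=0;m[:165]=0;m[235:]=0
m&=(P[...,2]>.035)
n,l,s,ce=cv2.connectedComponentsWithStats(m.astype(np.uint8))
for i in range(1,n):
    if s[i,4]>30: print('key',ce[i],s[i,4],np.round(np.median(P[l==i],0),4),np.round(P[l==i].mean(0),4))
# fixture points, both views
for nm,Q,R in(('top',P,(slice(180,265),slice(310,420))),('side',P2,(slice(140,215),slice(250,320)))):
    q=Q[R].reshape(-1,3)
    for lo,hi in((.011,.02),(.05,.06),(.066,.08),(.085,.2)):
        k=q[(q[:,2]>lo)&(q[:,2]<hi)]
        if len(k)>5:
            r=cv2.minAreaRect((k[:,:2]*1000).astype(np.float32)); print(nm,lo,len(k),np.round(r[0],1),np.round(r[1],1),round(r[2],1),'z',np.round(np.percentile(k[:,2],[50,98,100]),4))
E
```

```text
key [206.43157895 190.62105263] 95 [0.5983 0.1731 0.0483] [0.5989 0.1729 0.0481]
key [187.3125 199.4375] 96 [0.5771 0.2182 0.0482] [0.5771 0.2177 0.0483]
key [167.15       208.71666667] 120 [0.5538 0.2649 0.0485] [0.5538 0.2627 0.0561]
top 0.011 1391 [ 519.5 -205.6] [110.  150.1] 11.3 z [0.0153 0.0191 0.02  ]
top 0.05 252 [ 526.5 -204. ] [132.7 114.7] 49.6 z [0.0542 0.0599 0.06  ]
top 0.066 854 [ 534.1 -241.4] [139.7 108.8] 11.1 z [0.0707 0.0772 0.0799]
top 0.085 201 [ 509.2 -153.4] [29.9 24.2] 12.3 z [0.122  0.1536 0.1562]
side 0.011 753 [ 516.  -174.7] [110.1  94.6] 11.3 z [0.0136 0.0182 0.02  ]
side 0.05 257 [ 521.9 -197.5] [115.1 118.5] 63.2 z [0.0551 0.0597 0.0599]
side 0.066 325 [ 520.2 -211.9] [129.2 118.8] 62.5 z [0.0694 0.0767 0.0789]
side 0.085 344 [ 511.6 -152. ] [30.5 28.4] 10.8 z [0.1173 0.1498 0.1516]
```

View pics/crop1.png

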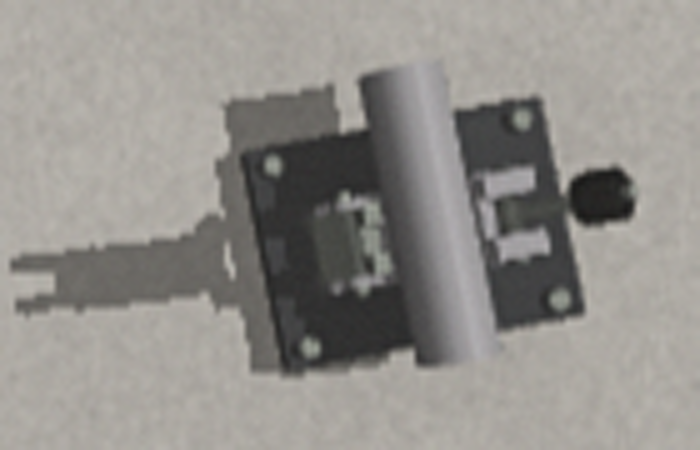

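View pics/crop2.png

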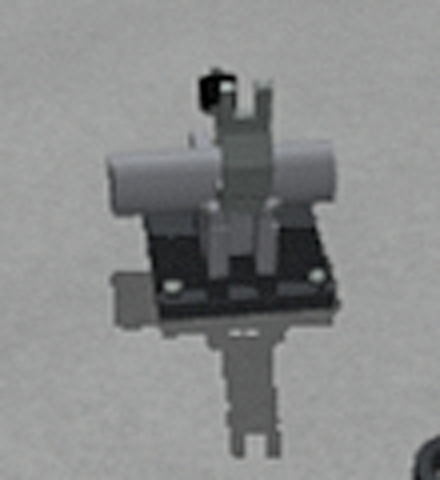

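The crops show the short tube in the saddle, with the strap upright at left (hinge side, about (345,240)) and the bolt leaning right with a black nut at (600,195). The choice is confirmed. Fixture yaw is 11.3° with its -y towards the nut.

```bash
cat >> h.py <<'E'
a=np.radians(11.3);O=np.array([.5195,-.2056,0]);F=np.array([[np.cos(a),-np.sin(a),0],[np.sin(a),np.cos(a),0],[0,0,1]])
def fx(P): return (P-O)@F*1000
def st():
    o=bot.get_obs(); print('t',round(o['clock'],2),'fix',np.round(fx(o['tcp_pos']),1),'w',np.round(o['tcp_pos'],4),'f',np.round(o['ft_force'],1),'fixf',np.round(o['ft_force']@F,1),'width',round(o['width'],2)); return o
E
python3 - <<'E'
from h import *
for n,R in(('top',(slice(180,265),slice(280,420))),('side',(slice(140,215),slice(250,320)))):
    im,d,c=snap(n);P=fx(pts(d,c))[R].reshape(-1,3);g=im[R].reshape(-1,3)
    k=P[(P[:,2]>85)&(abs(P[:,0])<17)&(P[:,1]>0)]; print(n,len(k))
    for z in range(85,160,10):
        q=k[(k[:,2]>=z)&(k[:,2]<z+10)]
        if len(q): print(z,np.round(np.percentile(q[:,1],[0,25,50,75,100]),1),np.round(np.percentile(q[:,0],[0,100]),1))
    q=P[(g.max(1)<60)&(P[:,2]>35)&(P[:,1]<-35)&(P[:,2]<110)]
    if len(q): print('nut',len(q),np.round(np.percentile(q,[3,50,97],axis=0),1))
K=np.array([[.5538,.2649],[.5771,.2182],[.5985,.1731]]);print(np.degrees(np.arctan2(*(K[2]-K[0])[::-1])),np.linalg.norm(K[0]-K[2]))
o=st();R=o['tcp_rot'];print(R.T@F)
E
```

```text
top 246
85 [63.2 63.4 63.5 63.6 63.6] [-11.   14.1]
95 [64.4 64.4 64.4 64.4 64.5] [-13.5   4.8]
105 [56.8 60.3 61.8 63.8 65.3] [-14.6  14.6]
115 [49.1 52.9 54.8 56.9 60.5] [-15.   15.1]
125 [41.4 45.6 48.9 50.  52.6] [-14.7  12.4]
135 [43.  48.5 49.6 49.9 50.1] [-8.3 13.5]
145 [42.7 45.  47.7 49.7 50.9] [-14.2  14.9]
155 [46.7 46.7 46.7 46.7 46.7] [-7.3 -7.3]
nut 101 [[ -8.8 -86.7  65.1]
 [  1.  -74.1  73.3]
 [ 11.6 -64.2  80.3]]
side 327
85 [62.4 63.8 64.3 65.4 67.2] [-11.7  17. ]
95 [61.9 64.1 65.2 65.9 67.3] [-11.5  16.8]
105 [54.6 59.4 61.9 64.  69.4] [-11.7  16.9]
115 [46.5 52.5 53.7 56.2 62.4] [-12.4  16.3]
125 [41.9 48.3 49.2 50.3 52.3] [-10.3  15.9]
135 [42.  49.  50.1 51.1 53.2] [-12.3  15.8]
145 [43.9 48.2 50.4 51.9 54.3] [-12.2  16.2]
nut 41 [[ -2.9 -82.1  58.5]
 [  8.2 -71.7  69.9]
 [ 13.3 -63.7  77.4]]
-64.03724757743821 0.102104505287475
t 0.3 fix [-328.7 -305.4  230.9] w [ 0.257  -0.5695  0.2309] f [ 0.6 -0.5 -0. ] fixf [ 0.4 -0.6 -0. ] width 1.0
[[-9.74451829e-01 -2.24596599e-01  4.17785165e-05]
 [-2.24596513e-01  9.74451590e-01  7.10736718e-04]
 [-2.00340191e-04  6.83195385e-04 -9.99999747e-01]]
```

Request:
{"name": "apply_moves", "arguments": {
  "motion": [0,0,0,0,0,6.5,0,0,0,0,0,6.5],
  "gripper": 0
}}

```text
clock: 0.47
tcp_pos: [0.257, -0.5696, 0.2312]
tcp_rot: [[-0.982, -0.19, -0.0], [-0.19, 0.982, 0.0], [0.0, 0.0, -1.0]]
ft_force: [0.9, 0.3, -0.4]
width: 0.748
grasp_force: 0.0
```

Request:
{"name": "apply_moves", "arguments": {
  "motion": [-32,25,0,0,0,0,-32,25,0,0,0,0,-32,25,0,0,0,0,-32,25,0,0,0,0,-32,25,0,0,0,0,-32,25,0,0,0,0,-32,25,0,0,0,0,-32,25,0,0,0,0,-32,25,0,0,0,0,-32,25,0,0,0,0]
}}

```text
clock: 1.3
tcp_pos: [0.5229, -0.2601, 0.2316]
tcp_rot: [[-0.981, -0.196, 0.0], [-0.196, 0.981, -0.0], [-0.0, -0.0, -1.0]]
ft_force: [0.7, -0.9, 0.2]
width: -0.001
grasp_force: 0.0
```

```bash
python3 -c "
from h import *
st()"
```

```text
t 1.3 fix [ -7.4 -54.1 231.6] w [ 0.5229 -0.2601  0.2316] f [ 0.7 -0.9  0.2] fixf [ 0.5 -1.   0.2] width -0.0
```

Request:
{"name": "apply_moves", "arguments": {
  "motion": [-9,12,0,0,0,0,0,0,35,0,0,0,0,0,35,0,0,0,0,0,35,0,0,0,0,0,25,0,0,0,0,0,15,0,0,0,0,0,10,0,0,0,0,0,0,0,0,0]
}}

```text
clock: 1.97
tcp_pos: [0.5271, -0.248, 0.074]
tcp_rot: [[-0.981, -0.195, -0.004], [-0.195, 0.981, 0.001], [0.004, 0.002, -1.0]]
ft_force: [0.1, 0.6, -0.5]
width: 0.002
grasp_force: 0.0
```

```bash
python3 -c "
from h import *
st()
im,d,c=snap('side');cv2.imwrite('pics/s2.png',cv2.resize(im[100:240,210:350],None,fx=4,fy=4))"
```

```text
t 1.97 fix [ -0.9 -43.1  74. ] w [ 0.5271 -0.248   0.074 ] f [ 0.1  0.6 -0.5] fixf [ 0.2  0.5 -0.5] width 0.0
```

View pics/s2.png

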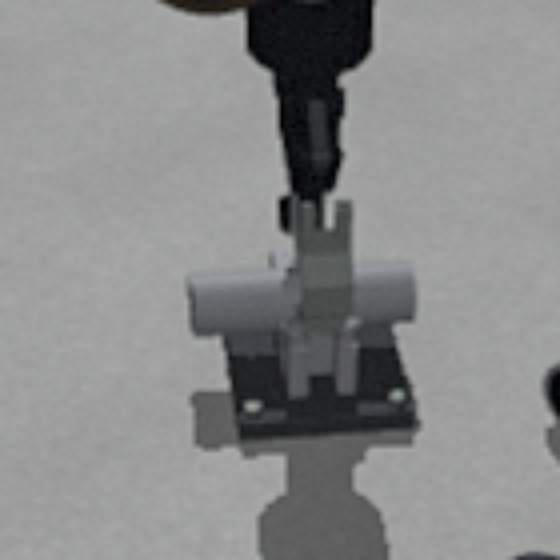

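The shut fingers (315,190) stand between the tube and the nut (290,215), free of contact. Next I nudge the bolt outward to give the strap end clearance.

Request:
{"name": "apply_moves", "arguments": {
  "motion": [0,-5,1,0,0,0,0,-4,1,0,0,0,0,-4,0,0,0,0,0,-4,0,0,0,0,0,-4,0,0,0,0,0,0,0,0,0,0]
}}

```text
clock: 2.52
tcp_pos: [0.5329, -0.2699, 0.0747]
tcp_rot: [[-0.981, -0.195, 0.001], [-0.195, 0.981, -0.0], [-0.001, -0.001, -1.0]]
ft_force: [0.9, 0.3, -0.1]
width: 0.001
grasp_force: 0.1
```

```bash
python3 -c "
from h import *
st()"
```

```text
t 2.52 fix [  0.5 -65.6  74.7] w [ 0.5329 -0.2699  0.0747] f [ 0.9  0.3 -0.1] fixf [ 0.9  0.1 -0.1] width 0.0
```

Request:
{"name": "apply_moves", "arguments": {
  "motion": [0,-4,0,0,0,0,0,-4,0,0,0,0,0,-4,0,0,0,0]
}}

```text
clock: 2.77
tcp_pos: [0.5349, -0.2809, 0.0743]
tcp_rot: [[-0.981, -0.196, -0.0], [-0.196, 0.981, 0.0], [0.0, 0.0, -1.0]]
ft_force: [-0.9, 0.6, 0.4]
width: -0.004
grasp_force: 0.2
```

```bash
python3 - <<'E'
from h import *
st()
for n,R in(('top',(slice(180,265),slice(380,430))),('side',(slice(130,215),slice(250,320)))):
    im,d,c=snap(n);P=fx(pts(d,c))[R].reshape(-1,3);g=im[R].reshape(-1,3)
    q=P[(g.max(1)<60)&(P[:,2]>35)&(P[:,1]<-60)&(P[:,2]<110)]
    if len(q): print('nut',len(q),np.round(np.percentile(q,[3,50,97],axis=0),1))
E
```

```text
t 2.77 fix [  0.4 -76.9  74.3] w [ 0.5349 -0.2809  0.0743] f [-0.9  0.6  0.4] fixf [-0.8  0.8  0.4] width -0.0
nut 79 [[ -4.3 -78.8  54.7]
 [  4.7 -66.5  86.2]
 [ 12.8 -61.9 108.3]]
```

Request:
{"name": "apply_moves", "arguments": {
  "motion": [0,3,-40,0,0,0,0,0,-40,0,0,0,0,0,-35,0,0,0,0,40,0,0,0,0,0,40,0,0,0,0,0,40,0,0,0,0,0,40,0,0,0,0,0,4,30,0,0,0,0,0,25,0,0,0,0,0,0,0,0,0]
}}

```text
clock: 3.7
tcp_pos: [0.4987, -0.1158, 0.1303]
tcp_rot: [[-0.98, -0.196, -0.009], [-0.196, 0.981, 0.001], [0.009, 0.003, -1.0]]
ft_force: [-0.3, -0.7, -0.1]
width: 0.005
grasp_force: 0.0
```

```bash
python3 - <<'E'
from h import *
st()
for n,R in(('top',(slice(180,265),slice(390,430))),):
    im,d,c=snap(n);P=fx(pts(d,c))[R].reshape(-1,3);g=im[R].reshape(-1,3)
    q=P[(g.max(1)<60)&(P[:,2]>35)&(P[:,1]<-60)&(P[:,2]<110)]
    if len(q): print('nut',len(q),np.round(np.percentile(q,[3,50,97],axis=0),1))
# planned arc: tip centre for each strap angle (fixture y,z)
for th in np.radians([95,80,70,60,50,40,30,20,10,0]):
    r=78; p=np.array([40-r*np.cos(th),58+r*np.sin(th)])+4*np.array([np.sin(th),np.cos(th)])
    print(round(np.degrees(th)),np.round(p,1))
E
```

```text
t 3.7 fix [ -2.8  92.1 130.3] w [ 0.4987 -0.1158  0.1303] f [-0.3 -0.7 -0.1] fixf [-0.4 -0.6 -0.1] width 0.0
nut 13 [[ -7.8 -92.5  63.2]
 [  0.9 -89.1  66.5]
 [ 10.3 -86.4  73.1]]
95 [ 50.8 135.4]
80 [ 30.4 135.5]
70 [ 17.1 132.7]
60 [  4.5 127.5]
50 [ -7.1 120.3]
40 [-17.2 111.2]
30 [-25.5 100.5]
20 [-31.9  88.4]
10 [-36.1  75.5]
0 [-38.  62.]
```

Request:
{"name": "apply_moves", "arguments": {
  "motion": [-1,-15,-3,0,0,0,0,-14,-2,0,0,0,0,-10,-1,0,0,0,0,-11,-1.5,0,0,0,0,-14,3,0,0,0,0,-13.5,3.5,0,0,0,0,-13,7,0,0,0,0,-11.5,9,0,0,0,0,-10.5,10.5,0,0,0,0,0,0,0,0,0]
}}

```text
clock: 4.58
tcp_pos: [0.524, -0.2287, 0.1058]
tcp_rot: [[-0.981, -0.193, -0.004], [-0.193, 0.981, 0.001], [0.004, 0.002, -1.0]]
ft_force: [-0.4, 0.6, -0.6]
width: 0.003
grasp_force: 0.0
```

```bash
python3 -c "
from h import *
st()
im,d,c=snap('side');cv2.imwrite('pics/s3.png',cv2.resize(im[100:240,210:350],None,fx=4,fy=4))"
```

```text
t 4.58 fix [-1.000e-01 -2.350e+01  1.058e+02] w [ 0.524  -0.2287  0.1058] f [-0.4  0.6 -0.6] fixf [-0.3  0.7 -0.6] width 0.0
```

View pics/s3.png

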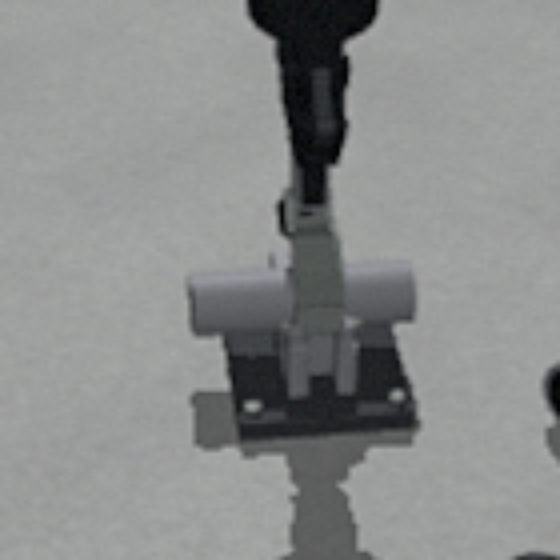

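The strap is swung over about half way, with the finger on its end at (310,205). Continuing.

Request:
{"name": "apply_moves", "arguments": {
  "motion": [0,-4,7,0,0,0,0,-4,7,0,0,0,0,-4,7,0,0,0,0,-3,7,0,0,0,0,-3,6,0,0,0,0,-2,5,0,0,0,0,0,3,0,0,0,0,0,0,0,0,0]
}}

```text
clock: 5.3
tcp_pos: [0.5287, -0.2468, 0.0659]
tcp_rot: [[-0.981, -0.195, -0.001], [-0.195, 0.981, 0.0], [0.001, 0.001, -1.0]]
ft_force: [0.1, -0.2, 0.1]
width: -0.002
grasp_force: 0.0
```

```bash
python3 -c "
from h import *
st()"
```

```text
t 5.3 fix [  1.  -42.2  65.9] w [ 0.5287 -0.2468  0.0659] f [ 0.1 -0.2  0.1] fixf [ 0.1 -0.2  0.1] width -0.0
```

Request:
{"name": "apply_moves", "arguments": {
  "motion": [0,0,1.5,0,0,0,0,0,1,0,0,0,0,0,1,0,0,0,0,0,1,0,0,0,0,0,0,0,0,0]
}}

```text
clock: 5.72
tcp_pos: [0.5292, -0.2467, 0.0624]
tcp_rot: [[-0.981, -0.196, 0.0], [-0.196, 0.981, -0.0], [-0.0, -0.0, -1.0]]
ft_force: [-1.0, 0.4, 0.7]
width: -0.001
grasp_force: 0.0
```

```bash
python3 -c "
from h import *
st()"
```

```text
t 5.72 fix [  1.5 -42.2  62.4] w [ 0.5292 -0.2467  0.0624] f [-1.   0.4  0.7] fixf [-0.9  0.6  0.7] width -0.0
```

Request:
{"name": "apply_moves", "arguments": {
  "motion": [0,0,0.7,0,0,0,0,0,0.5,0,0,0,0,0,0.5,0,0,0,0,0,0,0,0,0]
}}

```text
clock: 6.05
tcp_pos: [0.5293, -0.2467, 0.0619]
tcp_rot: [[-0.981, -0.196, 0.0], [-0.196, 0.981, -0.0], [-0.0, -0.0, -1.0]]
ft_force: [-1.4, 1.3, 6.9]
width: 0.004
grasp_force: 3.4
```

```bash
python3 -c "
from h import *
st()"
```

```text
t 6.05 fix [  1.5 -42.2  61.9] w [ 0.5293 -0.2467  0.0619] f [-1.4  1.3  6.9] fixf [-1.1  1.5  6.9] width 0.0
```

Request:
{"name": "apply_moves", "arguments": {
  "motion": [0,0,1,0,0,0,0,0,0,0,0,0,0,0,-35,0,0,0,0,0,-35,0,0,0,1.5,-40,0,0,0,0,0,-40,0,0,0,0,0,-13,10,0,0,0,0,0,40,0,0,0,0,0,40,0,0,0,0,0,0,0,0,0]
}}

```text
clock: 6.88
tcp_pos: [0.5394, -0.3358, 0.0304]
tcp_rot: [[-0.981, -0.192, -0.016], [-0.192, 0.981, 0.008], [0.014, 0.011, -1.0]]
ft_force: [-2.2, 0.9, -1.8]
width: -0.001
grasp_force: 0.0
```

```bash
python3 - <<'E'
from h import *
st()
im,d,c=snap('top');cv2.imwrite('pics/t4.png',cv2.resize(im[180:270,320:440],None,fx=5,fy=5))
R=(slice(190,260),slice(330,410));P=fx(pts(d,c))[R].reshape(-1,3)
q=P[(abs(P[:,0])<15)]
for y in range(-60,60,8):
    k=q[(q[:,1]>=y)&(q[:,1]<y+8),2]
    if len(k): print(y,np.round(np.percentile(k,[50,95]),1),end=' ')
E
```

```text
t 6.88 fix [  -6.  -131.6   30.4] w [ 0.5394 -0.3358  0.0304] f [-2.2  0.9 -1.8] fixf [-2.   1.3 -1.8] width -0.0
4 [79.7 81.2] 12 [74.5 78.7] 20 [67.  71.6] 28 [ 63.2 457.4] 36 [ 63.8 470.8] 44 [465.9 485.2] 52 [470.1 490.8]
```

View pics/t4.png

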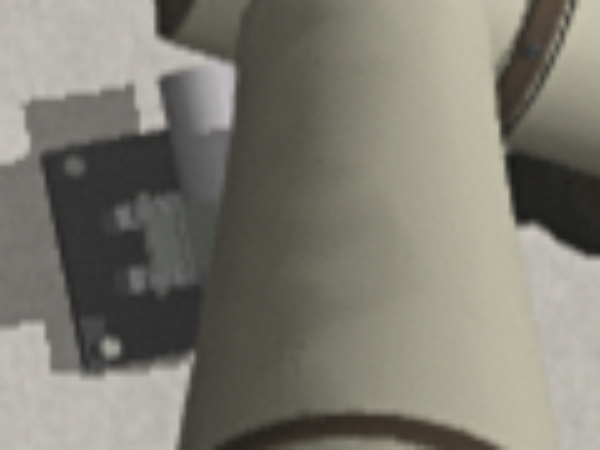

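The strap lies over the tube at left (180,240), its arch at 80 mm, so it is shut; the arm hides the bolt. I settle, then push the bolt.

Request:
{"name": "apply_moves", "arguments": {
  "motion": [0,0,0,0,0,0,0,0,0,0,0,0]
}}

```text
clock: 7.1
tcp_pos: [0.5476, -0.3387, 0.0422]
tcp_rot: [[-0.98, -0.197, 0.004], [-0.197, 0.98, -0.002], [-0.003, -0.003, -1.0]]
ft_force: [0.3, -0.0, 0.2]
width: -0.0
grasp_force: 0.0
```

```bash
python3 -c "
from h import *
st()"
```

```text
t 7.1 fix [   1.5 -136.    42.2] w [ 0.5476 -0.3387  0.0422] f [ 0.3 -0.   0.2] fixf [ 0.3 -0.1  0.2] width -0.0
```

Request:
{"name": "apply_moves", "arguments": {
  "motion": [1.5,0,2,0,0,0,0,11,0,0,0,0,0,10,0,0,0,0,0,4,-5,0,0,0,0,4,-5,0,0,0,0,4,-5,0,0,0,0,4,-5,0,0,0,0,4,-4,0,0,0,0,4,-4,0,0,0,0,0,0,0,0,0]
}}

```text
clock: 7.93
tcp_pos: [0.5355, -0.2932, 0.0664]
tcp_rot: [[-0.981, -0.196, 0.0], [-0.196, 0.981, 0.001], [-0.001, 0.001, -1.0]]
ft_force: [0.8, -0.0, -0.2]
width: -0.002
grasp_force: 0.1
```

```bash
python3 -c "
from h import *
st()"
```

```text
t 7.93 fix [ -1.5 -89.   66.4] w [ 0.5355 -0.2932  0.0664] f [ 0.8 -0.  -0.2] fixf [ 0.8 -0.2 -0.2] width -0.0
```

Request:
{"name": "apply_moves", "arguments": {
  "motion": [0,4,-3,0,0,0,0,4,-3,0,0,0,0,3,-2,0,0,0,0,3,-1,0,0,0,0,2,0,0,0,0,0,0,0,0,0,0]
}}

```text
clock: 8.43
tcp_pos: [0.5322, -0.2782, 0.0746]
tcp_rot: [[-0.981, -0.196, -0.0], [-0.196, 0.981, 0.0], [0.0, 0.0, -1.0]]
ft_force: [-0.7, 0.9, 0.7]
width: 0.002
grasp_force: 0.0
```

```bash
python3 -c "
from h import *
st()"
```

```text
t 8.43 fix [ -1.8 -73.7  74.6] w [ 0.5322 -0.2782  0.0746] f [-0.7  0.9  0.7] fixf [-0.5  1.   0.7] width 0.0
```

Now the last bit in small steps, until the stop.

Request:
{"name": "apply_moves", "arguments": {
  "motion": [0,2,-0.5,0,0,0,0,2,0,0,0,0,0,1.5,0,0,0,0,0,0,0,0,0,0]
}}

```text
clock: 8.77
tcp_pos: [0.5317, -0.2744, 0.0753]
tcp_rot: [[-0.981, -0.196, 0.001], [-0.196, 0.981, -0.002], [-0.0, -0.002, -1.0]]
ft_force: [-0.1, -5.4, -0.5]
width: -0.002
grasp_force: 3.0
```

```bash
python3 -c "
from h import *
st()"
```

```text
t 8.77 fix [ -1.6 -69.9  75.3] w [ 0.5317 -0.2744  0.0753] f [-0.1 -5.4 -0.5] fixf [-1.1 -5.2 -0.5] width -0.0
```

Request:
{"name": "apply_moves", "arguments": {
  "motion": [0,1,0,0,0,0,0,1,0,0,0,0,0,0,0,0,0,0]
}}

```text
clock: 9.02
tcp_pos: [0.5316, -0.274, 0.0755]
tcp_rot: [[-0.981, -0.196, 0.002], [-0.196, 0.981, -0.004], [-0.001, -0.004, -1.0]]
ft_force: [-0.3, -11.4, -2.3]
width: -0.002
grasp_force: 5.7
```

```bash
python3 -c "
from h import *
st()"
```

```text
t 9.02 fix [ -1.5 -69.4  75.5] w [ 0.5316 -0.274   0.0755] f [ -0.3 -11.4  -2.3] fixf [ -2.5 -11.1  -2.3] width -0.0
```

Request:
{"name": "apply_moves", "arguments": {
  "motion": [0,-15,0,0,0,0,0,-30,0,0,0,0,0,0,-38,0,0,0,0,0,-38,0,0,0,0,0,-38,0,0,0,-10,39,0,0,0,0,-10,39,0,0,0,0,-10,39,0,0,0,0,-10,39,0,0,0,0,-10,39,0,0,0,0]
}}

```text
clock: 9.85
tcp_pos: [0.5503, -0.1128, 0.1891]
tcp_rot: [[-0.981, -0.195, -0.0], [-0.195, 0.981, 0.001], [0.0, 0.001, -1.0]]
ft_force: [1.9, 0.4, -0.4]
width: -0.002
grasp_force: 0.0
```

Request:
{"name": "apply_moves", "arguments": {
  "motion": [-10,39,0,0,0,0,-10,39,0,0,0,0,-10,39,0,0,0,0,-10,39,0,0,0,0,-10,39,0,0,0,0,-10,39,0,0,0,0,-10,39,0,0,0,0,0,0,0,0,0,0]
}}

```text
clock: 10.52
tcp_pos: [0.5665, 0.173, 0.1887]
tcp_rot: [[-0.979, -0.202, 0.001], [-0.202, 0.979, 0.002], [-0.001, 0.001, -1.0]]
ft_force: [0.1, -1.0, -0.3]
width: -0.002
grasp_force: 0.0
```

```bash
python3 - <<'E'
from h import *
o=st(); print(np.round(o['tcp_rot'].T@(np.array([.5538,.2645,.06])-o['tcp_pos'])*1000,1))
im,d,c=snap('top');a=cv2.resize(im[180:270,320:440],(600,450),interpolation=cv2.INTER_CUBIC);cv2.imwrite('pics/t5.png',a)
R=(slice(190,260),slice(330,430));P=fx(pts(d,c))[R].reshape(-1,3);g=im[R].reshape(-1,3)
q=P[(abs(P[:,0])<15)]
for y in range(-80,60,6):
    k=q[(q[:,1]>=y)&(q[:,1]<y+6),2]
    if len(k): print(y,np.round(np.percentile(k,[50,95]),1),end=' ')
k=P[(P[:,2]>82)&(P[:,2]<110)];print('\nnut',np.round(np.percentile(k,[3,50,97],axis=0),1))
E
```

```text
t 10.52 fix [120.3 362.1 188.7] w [0.5665 0.173  0.1887] f [ 0.1 -1.  -0.3] fixf [-0.1 -1.  -0.3] width -0.0
[ -5.9  92.  128.8]
-80 [14.5 16.4] -74 [15.1 17.1] -62 [85.8 85.8] -56 [88.3 91.5] -50 [89.3 94.3] -44 [88.6 95. ] -38 [79.  90.7] -32 [64.6 77.9] -26 [69.1 71.7] -20 [73.8 77.7] -14 [79.7 81.7] -8 [79.8 82.1] -2 [79.8 81.7] 4 [80.1 83.1] 10 [78.2 81.7] 16 [71.8 75.5] 22 [66.3 69.8] 28 [62.5 65.5] 34 [59.7 65.5] 40 [55.9 62.9] 46 [18.  55.2] 52 [16.2 51.5] 58 [15.2 17.7] 
nut [[-11.8 -54.3  82.5]
 [  0.3 -41.8  88.7]
 [ 11.3   7.3  95.2]]
```

View pics/t5.png

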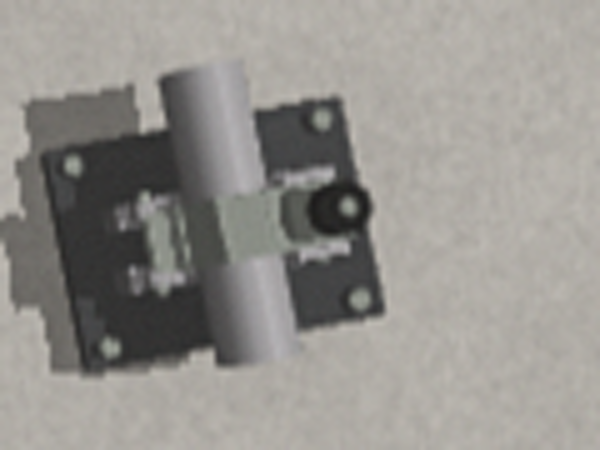

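The crop shows the strap lying over the tube and the nut (340,207) standing centred over the strap end; depth puts the bolt end at y≈-44, z≈95, so it is upright. Now the round key.

Request:
{"name": "apply_moves", "arguments": {
  "motion": [-2,31,0,0,0,0,-2,31,0,0,0,0,-2,30,0,0,0,0,0,0,35,0,0,0,0,0,35,0,0,0,0,0,35,0,0,0,0,0,20,0,0,0,0,0,0,0,0,0,0,0,0,0,0,0]
}}

```text
clock: 11.32
tcp_pos: [0.5537, 0.2573, 0.0633]
tcp_rot: [[-0.981, -0.195, -0.002], [-0.195, 0.981, -0.002], [0.002, -0.001, -1.0]]
ft_force: [0.6, 0.6, 1.0]
width: 0.001
grasp_force: 0.0
```

```bash
python3 -c "
from h import *
st()"
```

```text
t 11.32 fix [124.3 447.2  63.3] w [0.5537 0.2573 0.0633] f [0.6 0.6 1. ] fixf [0.7 0.5 1. ] width 0.0
```

Request:
{"name": "apply_moves", "arguments": {
  "motion": [-1.5,7,0,0,0,0,0,0,6,0,0,0,0,0,6,0,0,0,0,0,0,0,0,0,0,0,0,0,0,0]
}}

```text
clock: 11.73
tcp_pos: [0.5537, 0.2655, 0.0522]
tcp_rot: [[-0.981, -0.196, -0.0], [-0.196, 0.981, -0.0], [0.0, 0.0, -1.0]]
ft_force: [-0.3, 0.5, -0.5]
width: 0.005
grasp_force: 0.0
```

```bash
python3 -c "
from h import *
st()"
```

```text
t 11.73 fix [125.9 455.2  52.2] w [0.5537 0.2655 0.0522] f [-0.3  0.5 -0.5] fixf [-0.2  0.5 -0.5] width 0.0
```

Request:
{"name": "apply_moves", "arguments": {
  "motion": [0,0,2,0,0,0,0,0,1.5,0,0,0,0,0,1,0,0,0,0,0,1,0,0,0,0,0,0,0,0,0]
}}

```text
clock: 12.15
tcp_pos: [0.5539, 0.2656, 0.0471]
tcp_rot: [[-0.981, -0.196, 0.0], [-0.196, 0.981, -0.0], [-0.0, -0.0, -1.0]]
ft_force: [-1.4, -1.4, 4.4]
width: -0.002
grasp_force: 2.1
```

Request:
{"name": "apply_moves", "arguments": {
  "motion": [0,0,0.5,0,0,0,0,0,0,0,0,0]
}}

```text
clock: 12.32
tcp_pos: [0.5539, 0.2656, 0.0466]
tcp_rot: [[-0.981, -0.196, 0.0], [-0.196, 0.981, 0.0], [-0.0, 0.0, -1.0]]
ft_force: [-1.6, 0.0, 4.7]
width: 0.003
grasp_force: 2.3
```

Request:
{"name": "apply_moves", "arguments": {
  "motion": [0,0,0.5,0,0,0,0,0,0,0,0,0]
}}

```text
clock: 12.48
tcp_pos: [0.5539, 0.2656, 0.0459]
tcp_rot: [[-0.981, -0.196, 0.0], [-0.196, 0.981, 0.0], [-0.0, 0.0, -1.0]]
ft_force: [-1.9, 0.0, 5.0]
width: -0.001
grasp_force: 2.4
```

Request:
{"name": "apply_moves", "arguments": {
  "motion": [0,0,0.6,0,0,0,0,0,0,0,0,0]
}}

```text
clock: 12.65
tcp_pos: [0.5539, 0.2655, 0.045]
tcp_rot: [[-0.981, -0.196, 0.0], [-0.196, 0.981, 0.0], [-0.0, 0.0, -1.0]]
ft_force: [-1.2, -0.7, 4.5]
width: -0.002
grasp_force: 2.2
```

Request:
{"name": "apply_moves", "arguments": {
  "motion": [0,0,0.6,0,0,0,0,0,0,0,0,0]
}}

```text
clock: 12.82
tcp_pos: [0.5539, 0.2655, 0.0443]
tcp_rot: [[-0.981, -0.196, 0.0], [-0.196, 0.981, 0.0], [-0.0, 0.0, -1.0]]
ft_force: [-2.4, -0.9, 4.0]
width: 0.001
grasp_force: 1.9
```

Request:
{"name": "apply_moves", "arguments": {
  "motion": [0,0,0.6,0,0,0,0,0,0,0,0,0]
}}

```text
clock: 12.98
tcp_pos: [0.5539, 0.2655, 0.0436]
tcp_rot: [[-0.981, -0.196, -0.0], [-0.196, 0.981, 0.0], [0.0, 0.0, -1.0]]
ft_force: [0.0, -0.4, 3.3]
width: 0.002
grasp_force: 1.7
```

The click is clear: force fell from 5.0 to 3.3 N at about 4.5 mm. Releasing.

Request:
{"name": "apply_moves", "arguments": {
  "motion": [0,0,-2,0,0,0,0,0,-4,0,0,0,0,0,-20,0,0,0,0,0,-35,0,0,0,0,0,-35,0,0,0,0,0,-35,0,0,0,0,0,0,0,0,0,0,0,0,0,0,0]
}}

```text
clock: 13.65
tcp_pos: [0.5548, 0.2664, 0.1773]
tcp_rot: [[-0.981, -0.195, 0.004], [-0.195, 0.981, 0.004], [-0.005, 0.003, -1.0]]
ft_force: [-0.3, -0.0, -0.2]
width: 0.003
grasp_force: 0.0
```

```bash
python3 - <<'E'
from h import *
st()
im,d,c=snap('top');P=fx(pts(d,c))[190:260,330:430].reshape(-1,3)
k=P[(P[:,2]>82)&(P[:,1]<-25)];print('nut',np.round(np.percentile(k,[3,50,97],axis=0),1))
k=P[(abs(P[:,0])<13)&(abs(P[:,1])<8)];print('arch',np.round(np.median(k,0),1))
bot.finish_job()
E
```

```text
t 13.65 fix [127.1 455.9 177.3] w [0.5548 0.2664 0.1773] f [-0.3 -0.  -0.2] fixf [-0.3  0.  -0.2] width 0.0
nut [[-10.3 -53.6  83.8]
 [  0.4 -42.6  88.9]
 [ 11.4 -32.   94.3]]
arch [-0.3  0.3 80. ]
the job is handed in; nothing more can be done
```

The job is handed in at about 14 s of the 69 s allowed: the strap is shut, the bolt is upright in its slot, and the round key was pressed just past its click (about 4.5 mm) and released; I first nudged the bolt further out so the strap end could clear its nut.

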